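Check the drill point against the punch mark

TASK

The bench drill is switched off and a punch-marked block sits in the vice under it. With shut fingertips press down lightly on the ball of the front spoke of the feed lever until the drill point rests on the punch mark, keep it resting there for about a second without bearing down hard, then let the lever come all the way back up and move the hand clear. Nothing is gripped: leave the other two spokes, the vice and the things lying on the bench alone.

Things in the scene. Friction and masses are not known exactly. Their poses are not given: they have to be found in the camera images.
- machine: Fixed bench drill, 360 mm high, black base 250 x 160 mm, yellow head, black belt cover on top, black motor behind. Origin: centre of the base's underside. -x: its front (chuck side; spindle at x = -45 mm, y = 0), -y: the feed lever's side, z up. Belt cover: x -81 to +191, y -36 to +36 mm, top about 310 mm above the bench. Steel column at x = +85 mm, top at 357 mm: the tallest part.
- hub (a point): Fixed point on the feed lever's turning axis (parallel to the machine's y), in the plane of the three ball centres, which lie 90 mm from it. About 230 mm above the bench; that plane is 102 mm to the lever side of the spindle, 66 mm out from the belt cover's flank.
- ball_front (a point): Centre of the black ball, 24 mm across, on the front spoke: the one pointing to the drill's front and 25 degrees above level at rest. Press this one, from above; it moves down on a 90 mm circle about the hub.
- feed_lever (a joint): Angle of the feed lever in rad: 0 at rest (drill fully up, a stop), growing as the front ball goes down, stop at 1.0. A return spring brings it back by itself: the front ball pushes up with about 3 N at rest, about 4 N when lowered. The drill goes down 16 mm per rad; against the block the push needed rises steeply.
- drill_point (a point): The very point of the 6 mm drill in the chuck, which goes straight down as the lever turns; at rest it stands 5 to 11 mm above the punch mark.
- punch_mark (a point): The punch mark in the middle of the top face of the aluminium block in the vice, 82 mm above the bench and under the drill point.
- vice: Small loose drill vice, 1.6 kg, 60 x 112 x 38 mm, standing on the drill's table, with the block (44 x 30 mm, top 42 mm above the vice's underside) clamped in it. Origin: centre of the block, at the underside of the vice. It must not be shifted or lifted.
- chuck_key: Steel T-shaped chuck key 75 x 60 x 16 mm, lying loose. Leave alone.
- square: Engineer's square, 75 mm stock and 105 mm blade, lying loose. Leave alone.
- bar_ends: Two offcuts of flat bar stacked, 75 x 32 x 24 mm, loose. Leave alone.
- oil_can: Steel oil can 68 mm across with a brass spout, 170 mm high, loose. Leave alone.
- quill: The sliding steel quill with depth-stop rod, chuck (33 mm across) and 6 mm drill; it is to be moved only by way of the lever. Origin on the spindle axis, 90 mm straight below the drill point. z up.
- ball_top (a point): Centre of the like ball on the spoke that points up and back at rest; it swings up towards straight above the hub as the front one goes down. Leave this spoke alone.
- ball_bottom (a point): Centre of the like ball on the spoke that points down at rest. Leave this spoke alone.
Mind the look-alikes: they are no part of the job. Of the things like the vice, leave any that is yellow; of the rest the smaller one is meant.

How it is judged:
By the outcome, as a careful person would: the job done as asked, in the order asked, and still so for the second after the job is handed in, with the robot touching nothing.
It also fails if it takes over 51 s, if anything falls off the work surface, if the arm or the gripper's body presses on something with over 40 N, if the wrist force passes 120 N, or if a joint passes its speed limit or range.

ROBOT

A 6-joint arm with a two-finger parallel gripper is mounted at the origin on the work surface. World frame = base frame: x ahead of the robot, y to its left, z up, the work surface at z = 0. Lengths are in m, angles in rad, forces in N, time in s.
With the tool pointing down it reaches from about 0.3 to 1 m from the base axis. Payload 5.1 kg.
Tool frame: the origin (TCP) lies midway between the tips of the shut fingers; the grasp point (between the pads) lies 19 mm behind it; z points along the fingers, y is the direction in which the jaws open and shut (so a half turn about z gives the same grasp; the last joint's range is limited). The gripper opens to 95 mm and grips with 3 to 60 N. Pads are 20 mm wide; open, the fingers measure 119 mm over their backs; the gripper's body (75 mm by 180 mm) begins 59 mm behind the grasp point.
Start: joints at [-1.293, 0.124, 1.65, -0, 1.367, -0.083], TCP at [0.229, -0.608, 0.215] pointing down, gripper open.
Joint ranges: [-2.61, 2.61], [-1.02, 2.33], [0.03, 2.71], [-1.35, 4.49], [0.32, 2.68], [-2.91, 2.91]. Speed limits (rad/s): [2.57, 2.57, 3.14, 3.14, 3.14, 3.14].

INTERFACE

Orientations are given as a 3x3 rotation matrix whose columns are the frame's x, y, z axes.
In Python, from rig import move_pose, movel, set_joints, command_gripper, hold, solve_ik, state, snapshot, Unreachable, hand_in, outline_of gives the robot as it stands. Calls block until the motion is done:
- move_pose(position, orientation): joint-space move of the TCP to a pose.
- movel(position, rotation=None, max_speed=0.15, contact_N=None): straight line of the TCP; rotation=None keeps the orientation; max_speed is the mean speed in m/s. With contact_N (N) it stops when the force on the tool has changed by that much, and returns True; else False.
- set_joints(angles): joint-space move.
- command_gripper(opening, force=None): finger opening in m; force is the grip in N (None keeps the last); returns when the fingers have stopped.
- hold(seconds).
- solve_ik(position, orientation): joint angles nearest the present ones, or None.
- state(): the state.
- snapshot(name): name is "side" or "top"; returns a dict with "frame" (480x640x3 uint8, blue, green, red), "mtx" (3x3 intrinsics, pixels), "k1" (the pictures are not rectified: a ray, as slopes to the right and down, at radius r is drawn at 1 + k1 r^2 times it, then the intrinsics apply), "R" (3x3) and "t" (3): a world point X has camera coordinates R X + t. Camera axes: x right, y down, z forward; pixel columns grow to the right and rows downward; lengths in m; the calibration is good to about 2 mm. A picture is of the moment at which its call begins. There is no depth.
A pose or a line that the arm cannot do raises Unreachable and nothing moves.
- hand_in(): hands the job in, once; it reports no verdict.
Trained networks look in a picture, given as the dict that the camera call returned (one of the last four; its "shot" number tells which), for a name from the list of things; names that differ only in an ending like _2 or _b are one class to them, and where a whole thing is asked for, a point or a joint stands for the part that bears it (a point fixed in the world has none). Each returns a list of dicts, best first, with "score" (0 to 1); they miss things now and then, are a little off and sometimes report something else, mostly with a low value. They report only what shows in the picture. A call takes as long as a camera call. They do not tell look-alikes from the thing itself.
- outline_of(thing, picture): "mask" (480x640 bool, what is visible of it) and "bbox" ([left, top, right, bottom] in pixels, round what is visible of it).
The state is a dict: "t": time; "qpos": joint angles; "qvel": joint speeds; "effort": joint torques, N m; "ee_pos": TCP position; "eef_rot": TCP orientation; "force": force on the tool from outside, world axes, zero at the start; "ft_torque": the same for the moment, N m; "gripper_width": finger opening in m.
Only numpy, scipy, OpenCV 4.12 (cv2) and the standard library are available. Lean on these libraries where they do the work, as an engineer would, in place of code of your own. Each camera call takes 0.05 s, during which the arm holds its last target. There are 200 camera calls.

## Working session

There is one attempt and no reset: what is moved stays moved. The work goes in short steps, each a Python script; the robot and the scene stay as the last script left them, time stands still between calls to the robot, and variables do not carry over. Pictures are saved under pics/ and viewed, about 8 in all and at most 12, crops included, and the job is handed in when it is done.

```bash
mkdir -p pics; ls; cat > h.py <<'E'
import numpy as np,cv2
from rig import *
def px(P,s):
    c=s["R"]@np.asarray(P,float)+s["t"]; x,y=c[0]/c[2],c[1]/c[2]; k=1+s["k1"]*(x*x+y*y)
    return (s["mtx"]@[x*k,y*k,1])[:2]
def ray(u,s):
    a=np.linalg.inv(s["mtx"])@[u[0],u[1],1]; d=a[:2]/a[2]; n=d.copy()
    for _ in range(20): n=d/(1+s["k1"]*(n@n))
    v=s["R"].T@np.array([n[0],n[1],1]); return -s["R"].T@s["t"],v/np.linalg.norm(v)
def tri(rays):
    A=sum(np.eye(3)-np.outer(d,d) for o,d in rays); b=sum((np.eye(3)-np.outer(d,d))@o for o,d in rays)
    return np.linalg.solve(A,b)
def cen(m):
    ys,xs=np.nonzero(m); return np.array([xs.mean(),ys.mean()])
E
python3 - <<'E'
from h import *
for n in("side","top"):
    s=snapshot(n); cv2.imwrite(f"pics/{n}0.png",s["frame"])
    print(n,s["R"].round(3).tolist(),s["t"],s["mtx"].tolist(),s["k1"],"pos",-s["R"].T@s["t"])
    for th in("machine","ball_front","ball_top","vice","drill_point","quill"):
        for d in outline_of(th,s)[:4]: print(th,round(d["score"],2),d["bbox"],cen(d["mask"]).round(1),d["mask"].sum())
print(state())
E
```

```text
pics
side [[-0.978, -0.206, 0.021], [-0.153, 0.65, -0.745], [0.14, -0.732, -0.667]] [0.45654264 0.27767557 1.06433689] [[475.8762141841983, 0.0, 311.1078071352372], [0.0, 475.8762141841983, 237.53575141190063], [0.0, 0.0, 1.0]] -0.010089450552179902 pos [0.34063113 0.69249968 0.90706259]
machine 0.76 [261.9, 146.5, 365.5, 293.3] [319.1 254.3] 4611
machine 0.71 [277.6, 225.9, 308.1, 275.4] [293.4 251.1] 887
ball_front 0.69 [267.1, 199.8, 350.5, 262.9] [308.5 220.2] 659
ball_top 0.68 [266.8, 199.9, 346.0, 260.9] [307.  222.1] 850
ball_top 0.3 [279.4, 229.6, 305.6, 274.0] [292.8 250.8] 900
vice 0.91 [282.6, 228.0, 305.5, 274.4] [292.8 250.7] 873
vice 0.79 [391.8, 214.1, 452.2, 252.5] [421.2 235.2] 1685
vice 0.58 [254.9, 327.7, 349.3, 376.3] [296.8 353.9] 2815
drill_point 0.59 [275.9, 183.8, 300.7, 243.6] [287.8 216.1] 217
quill 0.82 [275.7, 183.4, 300.2, 241.6] [287.6 214.9] 247
top [[-0.015, -1.0, -0.009], [-0.992, 0.016, -0.124], [0.124, 0.007, -0.992]] [-0.12921524  0.51570892  1.24566253] [[516.3662105319829, 0.0, 323.79800342482315], [0.0, 516.3662105319829, 231.25067724578844], [0
[... 654 characters left out ...]
     1.36752889e+00, -8.26068748e-02]), 'qvel': array([ 1.14675941e-04, -1.88230423e-03, -4.77092459e-04,  1.36728561e-03,
       -4.56347521e-04, -8.87668332e-05]), 'effort': array([-1.48539886e-03, -4.17450106e+01, -3.60131729e+01,  7.74868042e-02,
        4.27802629e-02, -1.72728613e-05]), 'ee_pos': array([ 0.22943271, -0.60815083,  0.21468866]), 'eef_rot': array([[ 9.35615856e-01,  3.53019788e-01,  1.39870789e-05],
       [ 3.53019788e-01, -9.35615855e-01, -1.23123322e-05],
       [ 8.74003590e-06,  1.64573288e-05, -1.00000000e+00]]), 'force': array([-0.01174135, -0.0709628 , -0.23810274]), 'ft_torque': array([ 0.03776156, -0.00649099,  0.02585638]), 'gripper_width': 0.09484861913433854}
```

View pics/side0.png

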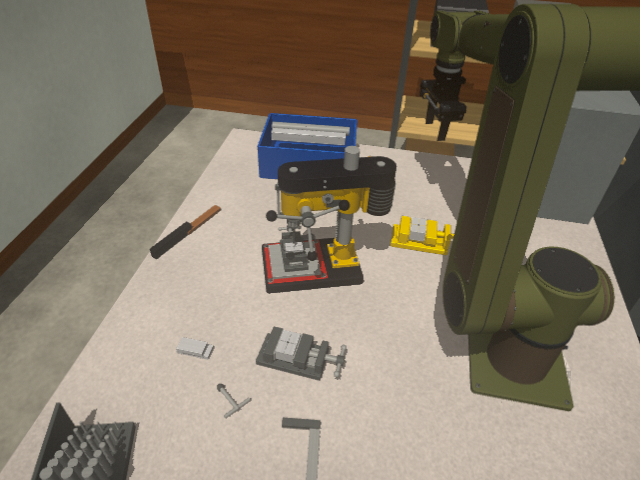

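View pics/top0.png

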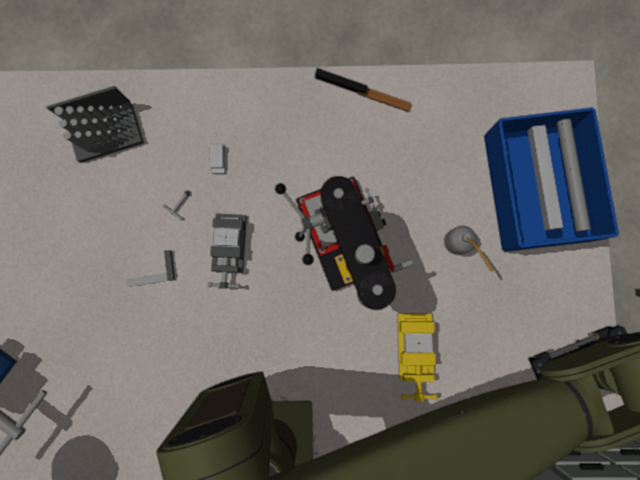

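Look-alikes: three vices. The grey one at side (293,251), under the drill, is meant; the larger grey one at (297,354) and the yellow one at (421,235) are not. The balls in the side picture are at about (272,216) for the front, (344,205) for the top and (312,256) for the bottom. In the top picture they are at (281,188), (308,259) and (300,237). Next is a close crop to check these.

```bash
python3 - <<'E'
from h import *
a=cv2.imread("pics/side0.png")[140:300,250:410]; b=cv2.imread("pics/top0.png")[165:315,260:410]
c=np.hstack([cv2.resize(a,(400,400),interpolation=2),cv2.resize(b,(400,400),interpolation=2)])
cv2.imwrite("pics/crop.png",c)
S=snapshot("side");T=snapshot("top")
P=[((272,216),(281,188)),((344,205),(308,259)),((312,256),(300,237))]
for a,b in P:
    q=[]
    for u,s in((a,S),(b,T)):
        g=s["frame"].max(2); x,y=u; w=g[y-8:y+9,x-8:x+9]<45
        n,l,st,ce=cv2.connectedComponentsWithStats(w.astype(np.uint8))
        print([(st[i,4],(ce[i]+[x-8,y-8]).round(1)) for i in range(1,n) if st[i,4]>8])
    X=tri([ray(a,S),ray(b,T)]); print("tri",X.round(3),px(X,S).round(1),px(X,T).round(1))
E
```

```text
[]
[(np.int32(72), array([280.2, 188.4]))]
tri [ 0.571 -0.054  0.271] [270.7 215.7] [281.2 189.3]
[]
[(np.int32(79), array([307.6, 258.8]))]
tri [ 0.426 -0.107  0.285] [343.2 204.9] [308.1 259.9]
[]
[(np.int32(43), array([299.2, 236.8]))]
tri [ 0.486 -0.084  0.142] [311.5 255.9] [300.  237.5]
```

View pics/crop.png

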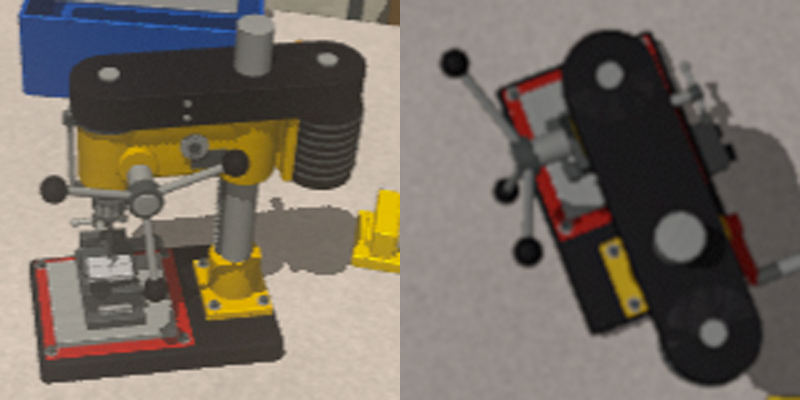

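```bash
cat >> h.py <<'E'
def M(yaw): c,s=np.cos(yaw),np.sin(yaw); return np.array([[c,-s,0],[s,c,0],[0,0,1]])
def ball(hub,yaw,deg,r=.09):  # deg: elevation from machine front (-x)
    a=np.radians(deg); return hub+M(yaw)@np.array([-r*np.cos(a),0,r*np.sin(a)])
E
python3 - <<'E'
from h import *
from scipy.optimize import least_squares
S=snapshot("side");T=snapshot("top")
obs=[(25,(272,216),(280.3,188.5)),(145,(344,204.8),(307.7,258.9)),(265,(311.6,255.6),(299.3,237))]
def f(p):
    r=[]
    for d,a,b in obs:
        X=ball(p[:3],p[3],d); r+=list(px(X,S)-a)+list(px(X,T)-b)
    return r+[(p[2]-.23)/.003]
best=min((least_squares(f,[.49,-.08,.23,y]) for y in(-2.8,2.8,np.pi)),key=lambda o:o.cost)
p=best.x; print(p.round(4),np.round(best.fun,1))
np.save("hub.npy",p)
hub,yaw=p[:3],p[3]
# spindle line: machine y 102 off hub; column top from pics gives machine x of hub
from math import pi
o,d=ray((680/2.667-150+260,237/2.667+165),T); C1=o+d*((.357-o[2])/d[2])
o,d=ray((255/2.5+250,22/2.5+140),S); C2=o+d*((.357-o[2])/d[2])
for C in(C1,C2): print("column in hub frame",M(yaw).T@(C-hub))
print("front ball",ball(hub,yaw,25))
y=M(yaw)[:,1]; f_=-M(yaw)[:,0]
for lean in(0,10,20):
  for sg in(1,-1):
    L=np.radians(lean); z=-np.array([0,0,1])*np.cos(L)-f_*np.sin(L); Y=sg*y; R=np.c_[np.cross(Y,z),Y,z]
    print(lean,sg,[None if q is None else q.round(2).tolist() for q in(solve_ik(ball(hub,yaw,a,.09)+[0,0,h],R) for a,h in((25,.1),(25,.012),(-15,.012)))])
E
```

```text
[ 0.4944 -0.081   0.233   3.5035] [-1.4  0.   0.1  0.9 -0.7  0.3  0.3  1.1 -0.3  0.1  0.5  0.2  1. ]
column in hub frame [0.10723421 0.10168846 0.12404814]
column in hub frame [0.11002708 0.10416423 0.12404814]
front ball [ 0.57067708 -0.05215764  0.2709875 ]
0 1 [[-0.18, -0.1, 1.62, -0.0, 1.62, 1.02], [-0.18, -0.08, 1.74, -0.0, 1.48, 1.02], [-0.18, -0.04, 1.81, -0.0, 1.37, 1.03]]
0 -1 [[-0.18, -0.1, 1.62, -0.0, 1.62, -2.12], [-0.18, -0.08, 1.74, -0.0, 1.48, -2.12], [-0.18, -0.04, 1.81, -0.0, 1.37, -2.11]]
10 1 [[-0.14, 0.01, 1.52, -0.09, 1.76, 1.06], [-0.14, 0.02, 1.65, -0.08, 1.62, 1.07], [-0.14, 0.07, 1.71, -0.08, 1.52, 1.08]]
10 -1 [[-0.14, 0.01, 1.52, -0.09, 1.76, -2.08], [-0.14, 0.02, 1.65, -0.08, 1.62, -2.07], [-0.14, 0.07, 1.71, -0.08, 1.52, -2.06]]
20 1 [[-0.11, 0.11, 1.44, -0.16, 1.9, 1.07], [-0.11, 0.13, 1.56, -0.16, 1.76, 1.1], [-0.1, 0.17, 1.61, -0.15, 1.67, 1.12]]
20 -1 [[-0.11, 0.11, 1.44, -0.16, 1.9, -2.07], [-0.11, 0.13, 1.56, -0.16, 1.76, -2.04], [-0.1, 0.17, 1.61, -0.15, 1.67, -2.03]]
```

Hub fit is consistent: the column's lateral offset comes out at 102–104 mm, and the hub sits at machine x ≈ −23 mm. I'll lean the hand 20° to the drill's front so the gripper body clears the belt cover. First I go above the front ball and take one look.

```bash
cat >> h.py <<'E'
def setup(lean=20):
    p=np.load("hub.npy"); hub,yaw=p[:3],p[3]; f=-M(yaw)[:,0]; L=np.radians(lean)
    z=-np.array([0,0,1])*np.cos(L)-f*np.sin(L); Y=M(yaw)[:,1]; return hub,yaw,f,np.c_[np.cross(Y,z),Y,z]
E
python3 - <<'E'
from h import *
hub,yaw,f,R=setup(); z=R[:,2]
p=state()["ee_pos"]; movel(p+[0,0,.25],max_speed=.25); command_gripper(0)
B=ball(hub,yaw,25)
move_pose(B-z*.012+[0,0,.2],R); movel(B-z*.012+[0,0,.035],max_speed=.15); hold(.3)
s=state(); print(s["t"],s["ee_pos"],B,s["force"],s["gripper_width"])
S=snapshot("side");T=snapshot("top")
a=S["frame"][40:320,200:480]; b=T["frame"][120:330,220:430]
c=np.hstack([cv2.resize(a,(400,400),interpolation=2),cv2.resize(b,(400,400),interpolation=2)]); cv2.imwrite("pics/above.png",c)
print(px(s["ee_pos"],S),px(s["ee_pos"],T),px(B,S),px(B,T))
E
```

```text
7.4667 [ 0.57471141 -0.05072445  0.31781985] [ 0.57067708 -0.05215764  0.2709875 ] [ 0.04115117 -0.65692637 -0.04010692] 9.812677771477081e-05
[267.68349157 198.34106831] [277.36647638 182.38761857] [270.59838756 216.00348212] [280.35309726 189.36306662]
```

View pics/above.png

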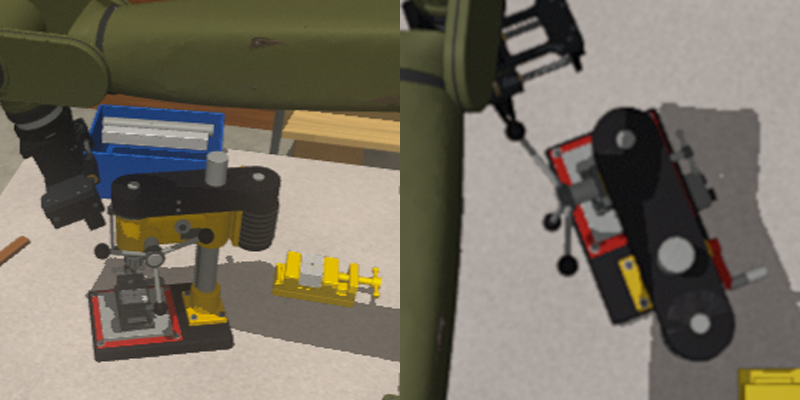

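The tip (crop px (98,226) side, (507,112) top) is right above the front ball. The arm and body are clear of the cover and column. Now pressing.

```bash
cat > press.py <<'E'
from h import *
hub,yaw,f,R=setup(); z=R[:,2]
f0=state()["force"].copy()
p0=state()["ee_pos"]; hit=movel(p0-[0,0,.045],max_speed=.02,contact_N=1.2); s=state()
B=ball(hub,yaw,25); off=s["ee_pos"]-B
print("hit",hit,s["t"],s["ee_pos"],(off+.012*z).round(4),(s["force"]-f0).round(2))
if not hit: raise SystemExit
log=[]; th=0.; base=[]; n=0
while th<.8 and state()["t"]<36:
    th+=.02 if th<.24 else .008
    movel(ball(hub,yaw,25-np.degrees(th))+off,max_speed=.03)
    s=state(); a=np.radians(25)-th; tang=np.array([0,0,np.cos(a)])-f*np.sin(a)  # opposes pressing
    F=(s["force"]-f0)@tang; log.append((round(th,3),round(float(F),2),round(s["t"],2)))
    if th>.1:
        if len(base)>4 and F>np.median(base[-12:])+1.8:
            n+=1
            if n>=2 or F>np.median(base[-12:])+3: break
        else: n=0; base.append(F)
print(log[::4],log[-6:]); np.save("off.npy",np.r_[off,th,f0])
hold(.2); s=state(); print(s["t"],(s["force"]-f0).round(2),s["ee_pos"])
S=snapshot("side"); cv2.imwrite("pics/down.png",cv2.resize(S["frame"][170:290,240:400],(800,600),interpolation=2))
E
python3 press.py
```

```text
hit True 9.1583 [ 0.57469399 -0.05066646  0.28148693] [ 0.0002  0.     -0.0008] [0.11 0.55 3.34]
[(0.02, 3.26, 9.41), (0.1, 4.57, 10.41), (0.18, 4.6, 11.41), (0.26, 4.89, 12.41), (0.292, 4.24, 13.41), (0.324, 4.73, 14.41), (0.356, 4.93, 15.41), (0.388, 4.55, 16.41), (0.42, 4.36, 17.41), (0.452, 4.45, 18.41), (0.484, 4.84, 19.41), (0.516, 5.02, 20.41), (0.548, 4.33, 21.41), (0.58, 3.58, 22.41), (0.612, 4.52, 23.41), (0.644, 4.82, 24.41), (0.676, 4.08, 25.41), (0.708, 4.1, 26.41), (0.74, 5.47, 27.41)] [(0.716, 4.99, 26.66), (0.724, 5.24, 26.91), (0.732, 5.15, 27.16), (0.74, 5.47, 27.41), (0.748, 6.26, 27.66), (0.756, 6.53, 27.91)]
28.1083 [4.69 4.02 4.89] [ 0.57881731 -0.04910585  0.2156308 ]
```

View pics/down.png

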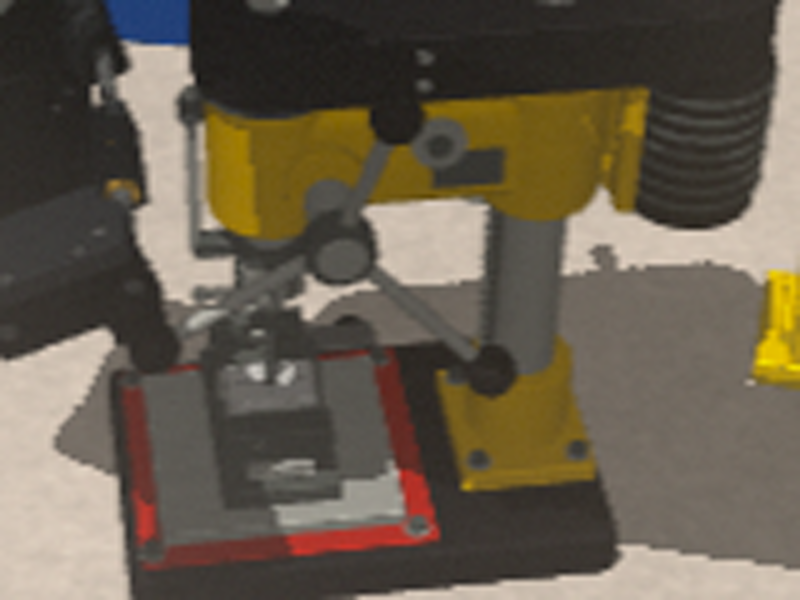

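The force began rising at about 0.72 rad, but there is friction noise. I'll check the lever angle from the ball pixels, side (319.6,193.6) and (338,244), before going on.

```bash
python3 - <<'E'
from h import *
from scipy.optimize import minimize_scalar
hub,yaw,f,R=setup(); S=snapshot("side"); T=snapshot("top")
obs=[(145,(319.6,193.6)),(265,(338,244))]
e=lambda t:sum(((px(ball(hub,yaw,d-np.degrees(t)),S)-u)**2).sum() for d,u in obs)
m=minimize_scalar(e,bounds=(0,1),method="bounded"); print(m.x,m.fun)
for t in(.6,.65,.7,.75,.8): print(t,round(e(t),1))
st=state();o=np.load("off.npy"); a=np.radians(25)-o[3]; print(st["t"],st["force"]-o[4:],"cmd err",st["ee_pos"]-(ball(hub,yaw,25-np.degrees(o[3]))+o[:3]))
# expected drill point and mark pixels: spindle = hub + M*( -22, +102 )mm
sp=hub+M(yaw)@np.array([-.022,.102,0]); mk=np.r_[sp[:2],.082]; print(px(mk,S),px(mk+[0,0,.02],S))
cv2.imwrite("pics/tip.png",cv2.resize(S["frame"][205:265,265:325],(600,600),interpolation=2))
E
```

```text
0.7416385975415732 2.3159065638515814
0.6 64.4
0.65 28.4
0.7 7.7
0.75 2.5
0.8 13.0
28.2583 [4.52042954 2.93162596 4.4634368 ] cmd err [0.00050814 0.00020338 0.00047455]
[292.97055038 246.48007769] [292.93778584 240.65696373]
```

View pics/tip.png

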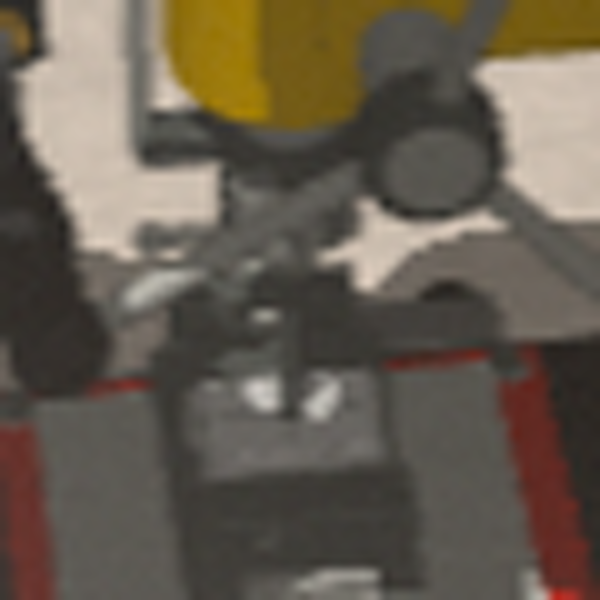

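The drill point shows at about px (294,246), and the mark is predicted at (293,246.5), so it is at or on the mark. I'll press slightly further in fine steps to confirm the steep rise, then hold.

```bash
python3 - <<'E'
from h import *
hub,yaw,f,R=setup(); o=np.load("off.npy"); off,th,f0=o[:3],o[3],o[4:]
def F():
    a=np.radians(25)-th; v=[]
    for _ in range(3): v.append((state()["force"]-f0)@(np.array([0,0,np.cos(a)])-f*np.sin(a))); hold(.02)
    return float(np.mean(v))
log=[]
while th<.95 and state()["t"]<36:
    th+=.006; movel(ball(hub,yaw,25-np.degrees(th))+off,max_speed=.03); v=F(); log.append((round(th,3),round(v,2)))
    if v>7.8: break
print(log)
for _ in range(5): hold(.2); print(round(F(),2),(state()["force"]-f0).round(1),round(state()["t"],2))
o[3]=th; np.save("off.npy",o)
E
```

```text
[(np.float64(0.762), 6.81), (np.float64(0.768), 7.19), (np.float64(0.774), 7.04), (np.float64(0.78), 7.27), (np.float64(0.786), 8.03)]
8.19 [5.7 4.1 6.4] 30.01
8.11 [5.4 4.3 6.2] 30.26
8.49 [6.6 3.9 5.5] 30.51
7.75 [6.5 2.7 5.5] 30.76
7.86 [5.3 3.3 6.9] 31.01
```

A sustained rise to about 8 N, from a spring level of about 4.5 N, then held for 1.3 s. That fits the drill resting on the mark. Now I'm letting the lever back up along the arc.

```bash
python3 - <<'E'
from h import *
hub,yaw,f,R=setup(); o=np.load("off.npy"); off,th,f0=o[:3],o[3],o[4:]
for t in np.linspace(th,-.05,13)[1:]:
    movel(ball(hub,yaw,25-np.degrees(t))+off,max_speed=.05); s=state(); a=np.radians(25)-t
    print(round(t,2),round(float((s["force"]-f0)@(np.array([0,0,np.cos(a)])-f*np.sin(a))),1),end="; ")
p=state()["ee_pos"]; movel(p+[0,0,.12],max_speed=.12); p=state()["ee_pos"]; movel(p+f*.1+[0,0,.08],max_speed=.2); hold(.3)
s=state(); print(s["t"],s["ee_pos"],(s["force"]-f0).round(2))
S=snapshot("side");T=snapshot("top")
c=np.hstack([cv2.resize(S["frame"][140:300,250:410],(400,400),interpolation=2),cv2.resize(T["frame"][165:315,260:410],(400,400),interpolation=2)]); cv2.imwrite("pics/end.png",c)
A=cv2.imread("pics/side0.png"); d=cv2.absdiff(A,S["frame"]).max(2)
for n,(x,y) in dict(front=(272,216),top=(344,205),bottom=(312,256),vice=(293,251)).items(): print(n,d[y-6:y+7,x-6:x+7].mean().round(1))
E
```

```text
0.72 4.2; 0.65 3.3; 0.58 3.3; 0.51 3.5; 0.44 3.9; 0.37 2.5; 0.3 3.2; 0.23 3.4; 0.16 3.3; 0.09 3.7; 0.02 3.9; -0.05 0.2; 36.5333 [ 0.66511321 -0.01608075  0.48364748] [-1.32  0.11  0.91]
front 34.7
top 22.0
bottom 6.5
vice 7.3
```

View pics/end.png

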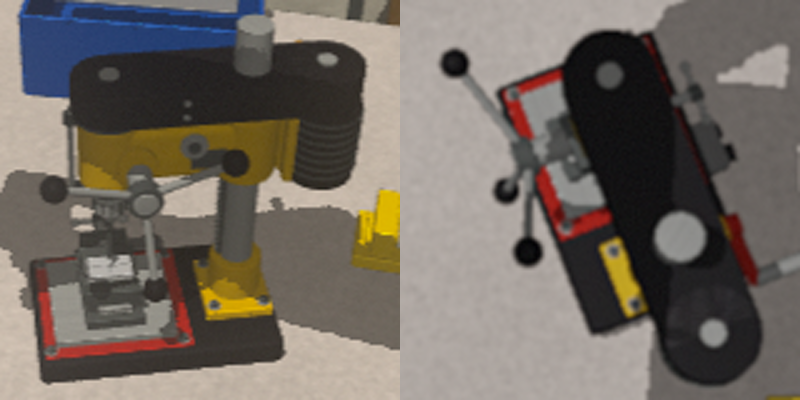

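The balls are back at their rest pixels ((55,190), (235,162) and (154,289) in the crop), the vice hasn't moved and the hand is clear.

```bash
python3 -c "
from rig import *
hand_in(); print(state()['t'])"
```

```text
the job is handed in; nothing more can be done
the job is handed in; nothing more can be done
```

The job is handed in at about 36.5 s of the 51 s allowed. I pressed the front ball down with shut fingertips, leaning the hand 20° to the drill's front to clear the belt cover. I kept the drill resting on the mark, then let the lever back up and moved the hand clear.

- **Contact:** The push rose from a spring level of about 4.5 N, starting near 0.72 rad, to about 8 N. I held there for about 1.3 s. Coming back up, it fell to 4.2 N by 0.72 rad. In the side picture the drill point was within about a pixel of where I predicted the mark.
- **Final state:** All three balls are back at their rest pixels, and the push on the tip fell to about zero at the upper stop. The vice looks unmoved in the last picture.
- **Less certain:** The force readings had about ±0.5 N of friction noise and the rise was gradual, so the exact moment of touch is uncertain. The lever angle I read at contact, about 0.74 rad, is slightly more than the 0.69 rad expected for the largest gap. I put that down to a few hundredths of a radian of calibration error and some give in the contact.

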